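# Sweep loose bottle caps into the collecting tray

## Task

Sweep the three loose black screw caps across the worktop into the low steel tray through its open side, so that all three come to rest wholly inside, flat on its floor. Only push them along with the fingers: do not pick up or lift any cap, and leave the marker pen, the two bottles and the cuvette tray undisturbed.

Things in the scene. Friction and masses are not known exactly. Their poses are not given: they have to be found in the camera images.
- tray: low steel tray, 100 mm (its x) by 130 mm (its y), fixed to the worktop. Origin: centre of its underside, at z = 0; z up. x points inwards: the side at x = -50 mm is open; the floor is 1.6 mm thick. Walls 3 mm thick, 25 mm high: at the back (inner face x = +47 mm) and both sides (inner faces y = +-62 mm, from x = -36 mm on)
- tray_lip (a point): middle of the tray's open edge, on the worktop (tray x = -50 mm). Over 14 mm from here a thin lip ramps up to the tray's floor; a cap pushed along the worktop slides up it by itself
- cap_a_center (a point): one of three alike loose screw caps: ribbed black plastic disc, 32 mm across, 15 mm high, 11 to 21 g, lying flat on the worktop, free to slide. This point is its centre, 7.5 mm above its underside. The three start 7 cm or more apart (centres), in a row leading away from the tray's open side; this is the nearest to the tray
- cap_b_center (a point): one of three alike loose screw caps: ribbed black plastic disc, 32 mm across, 15 mm high, 11 to 21 g, lying flat on the worktop, free to slide. This point is its centre, 7.5 mm above its underside. The three start 7 cm or more apart (centres), in a row leading away from the tray's open side; this is the second nearest to the tray
- cap_c_center (a point): one of three alike loose screw caps: ribbed black plastic disc, 32 mm across, 15 mm high, 11 to 21 g, lying flat on the worktop, free to slide. This point is its centre, 7.5 mm above its underside. The three start 7 cm or more apart (centres), in a row leading away from the tray's open side; this is the farthest from the tray
- marker_center (a point): bystander: black and white marker pen, 17 x 135 x 16 mm, lying on the worktop along the front of a fixed white reader instrument 0.15 m tall, whose front runs parallel to the pen about 35 mm beyond it (away from the robot); its centre, 8 mm up. Its long axis is its y; it is about parallel to the row of caps
- bottle_green_center (a point): bystander: small white reagent bottle with a green cap, 40 mm across, 70 mm tall, standing behind the tray; its centre, 35 mm up
- bottle_yellow_center (a point): bystander: small white reagent bottle with a yellow cap, 40 mm across, 70 mm tall, standing behind the tray; its centre, 35 mm up
- cuvettes_center (a point): bystander: small grey tray of clear cuvettes, 65 x 100 x 45 mm, standing beyond the far end of the row of caps; its centre, 22 mm up
Not all that is in view belongs to the job. Leave any blue or brown look-alike of the part that bears cap_b_center alone.

How it is judged:
At the end, for the whole second after the job is handed in: All three caps lie flat on the tray's floor (centre below 13.5 mm), wholly past its open front edge (centre at least 18 mm inside it) and within its walls, at rest; the marker, the two bottles and the cuvette tray are within 20 mm of where they started (x of cap_a_center in the frame of tray between -0.032 and 0.05 m and y of cap_a_center in the frame of tray between -0.062 and 0.062 m and height (world z) of each of cap_a_center, cap_b_center, cap_c_center below 0.0135 m and linear speed of each of cap_a, cap_b, cap_c below 0.01 m/s and x of cap_b_center in the frame of tray between -0.032 and 0.05 m and y of cap_b_center in the frame of tray between -0.062 and 0.062 m and x of cap_c_center in the frame of tray between -0.032 and 0.05 m and y of cap_c_center in the frame of tray between -0.062 and 0.062 m and distance of each of marker_center, bottle_green_center, bottle_yellow_center, cuvettes_center from where it was at the start of the episode below 0.02 m); the robot touches nothing.
It fails at once if a cap is lifted (its centre rises more than 20 mm above where it lies on the worktop) (height (world z) of any of cap_a_center, cap_b_center, cap_c_center above 0.0275 m).
It fails at once if a bystander (marker, bottle or cuvette tray) is pushed more than 20 mm from its place (distance of any of marker_center, bottle_green_center, bottle_yellow_center, cuvettes_center from where it was at the start of the episode above 0.02 m).
It fails at once if a bottle is tipped over (angle between any of bottle_green_center, bottle_yellow_center's own z axis and vertical above 0.6 rad).
It also fails if it takes over 72 s, if anything falls off the work surface, if the arm or the gripper's body presses on something with over 40 N, if the wrist force passes 120 N, or if a joint passes its speed limit or range.

## Robot

A 6-joint arm with a two-finger parallel gripper is mounted at the origin on a cart in front of the work surface, level with it; the furniture and walls round the work are solid. World frame = base frame: x ahead of the robot, y to its left, z up, the work surface at z = 0. Lengths are in m, angles in rad, forces in N, time in s.
With the tool pointing down it reaches from about 0.275 to 0.75 m from the base axis. Payload 10.2 kg.
Tool frame: the origin (TCP) lies between the finger pads; the fingertips stand 19 mm ahead of it and the grasp point (between the pads) is the TCP; z points along the fingers, y is the line along which they close (so a half turn about z gives the same grasp; the last joint's range is limited). The gripper opens to 88 mm and grips with 3 to 60 N. Pads are 18 mm wide; open, the fingers measure 123 mm over their backs; the gripper's body (75 mm by 187 mm) begins 45 mm behind the grasp point.
Start: joints at [1.07, 0.313, 1.498, -0, 1.331, -0.223], TCP at [0.144, 0.505, 0.223] pointing down, gripper open.
Joint ranges: [-2.94, 2.94], [-0.97, 2.17], [0.19, 2.56], [-1.23, 4.37], [0.02, 3.11], [-2.88, 2.88]. Speed limits (rad/s): [2.39, 2.39, 3.01, 3.14, 3.14, 3.14].

## Interface

Orientations are given as a unit quaternion [w, x, y, z].
In Python, from cell import robot gives the robot as it stands.
- The arm moves only by the shell command python3 -m pendant 'ROWS' [FORCE]. ROWS is a JSON object of lists of equal length, an entry for each row: "grip": the closure, from 0 (fully open) to 1 (shut); "offset": the shift along the tool's x, y, z in cm, a list of three; "rot": the turn, a rotation vector about the tool's x, y, z in rad, a list of three. In form: {"grip": [grip, ...], "offset": [[x, y, z], ...], "rot": [[wx, wy, wz], ...]}. A call has 1 to 20 rows; each row shifts and turns the commanded pose from where the row before left it, along the tool's axes as they then stand; what a row does not reach is not made up. A row lasts 1/12 s, in which the tool goes at most 41.7 mm and 7.16 degrees, less where a joint would pass 70% of its speed; a pose out of reach is approached as far as the arm can. A call is refused whole if a number of a shift passes 4.17 or a number of a turn 0.125, either way. A call with a gripper value outside its range is refused whole. The fingers move at their own pace and stop on an object; FORCE is the grip in N (left out, the last holds). Time passes only in rows, so rows that do not move let the fingers close. It gives the time, the measured TCP pose, the force, the opening and the grip force at its end, in the units of the state.
- robot.get_obs(): the state, without advancing time (a new reading comes with each control period).
- robot.snapshot(name): name is "side" or "top" or "wrist"; returns a dict with "pixels" (480x640x3 uint8, red, green, blue), "z_map" (480x640 float32, m along the optical axis (not along the pixel's ray), 0 where there is no reading), "fov_y" (degrees; the focal length in pixels is half the picture's height over the tangent of half this angle, whatever the lens; pixels are square), "cx", "cy" (the principal point, pixels), "R" (3x3) and "t" (3): a world point X has camera coordinates R X + t; the wrist camera has in their place "hand_eye" (4x4, takes a point from camera to tool coordinates, whose origin is the TCP and whose axes are the flange's). Camera axes: x right, y down, z forward; pixel columns grow to the right and rows downward; lengths in m; the calibration is good to about 2 mm. The wrist camera is an equidistant fisheye: a pixel r from the principal point sees the ray r / f radians off the axis. A picture is of the moment at which its call begins: read the wrist's pose just before it.
- robot.job_done(): hands the job in; it is judged then, once.
The state is a dict: "clock": time; "joint_pos": joint angles; "dq": joint speeds; "joint_efforts": joint torques, N m; "tcp_pos": TCP position; "tcp_rot": TCP orientation; "ft_force": force on the tool from outside, world axes, zero at the start; "moment": the same for the moment, N m; "finger_gap": finger opening in m; "grasp_force": force on a finger pad.
Only numpy, scipy, OpenCV 4.12 (cv2) and the standard library are available. Lean on these libraries where they do the work, as an engineer would, in place of code of your own. Each camera call takes 0.05 s, during which the arm holds its last target. There are 200 camera calls.

## Working session

There is one attempt and no reset: what is moved stays moved. The work goes in short steps, Python scripts to look and compute and a shell command to move; the robot and the scene stay as the last step left them, time stands still between calls to the robot, and variables do not carry over. Pictures are saved under pics/ and viewed, at most 10 in all, crops included, and the job is handed in when it is done.

```bash
mkdir -p pics; cat > h.py <<'E'
import numpy as np, cv2
from cell import robot
def snap(n,f):
    s=robot.snapshot(n); cv2.imwrite('pics/'+f,s['pixels'][:,:,::-1]); return s
def cloud(s):
    h,w=s['z_map'].shape; f=h/2/np.tan(np.radians(s['fov_y'])/2)
    u,v=np.meshgrid(np.arange(w),np.arange(h)); z=s['z_map']
    P=np.stack([(u-s['cx'])/f*z,(v-s['cy'])/f*z,z],-1)
    return (P-np.array(s['t']))@np.array(s['R'])
def plane(s,uv,zp):
    f=240/np.tan(np.radians(s['fov_y'])/2);R=np.array(s['R']);t=np.array(s['t'])
    d=R.T@np.array([(uv[0]-s['cx'])/f,(uv[1]-s['cy'])/f,1]);o=-R.T@t
    return o+d*(zp-o[2])/d[2]
E
python3 - <<'E'
from h import *
s=snap('top','top.png'); np.savez('top.npz',**{k:s[k] for k in s})
o=robot.get_obs(); print(o)
print(s['fov_y'],-np.array(s['R']).T@s['t'])
s=snap('side','side.png')
E
```

```text
{'clock': 0.05, 'joint_pos': array([ 1.06959442e+00,  3.13405160e-01,  1.49841379e+00, -8.05235440e-06,
        1.33100528e+00, -2.23401053e-01]), 'dq': array([ 1.48405944e-03, -3.07393645e-04, -1.09100140e-03,  8.62039609e-05,
       -5.67524106e-04, -1.16636180e-03]), 'joint_efforts': array([ 2.15638560e-03, -4.03261006e+01, -2.52968645e+01,  6.96390588e-02,
        3.41718493e-02, -8.99624251e-05]), 'tcp_pos': array([0.14386236, 0.50463301, 0.2224928 ]), 'tcp_rot': array([-2.14596349e-04,  1.38453240e-01,  9.90368780e-01, -5.77201434e-04]), 'ft_force': array([-0.08993421,  0.68521681, -0.72539336]), 'moment': array([ 0.01937243, -0.0217261 , -0.04496926]), 'grasp_force': 0.0, 'finger_gap': 0.08788362748627208}
51.13825979337314 [0.43618172 0.27419787 0.95922489]
```

View pics/top.png

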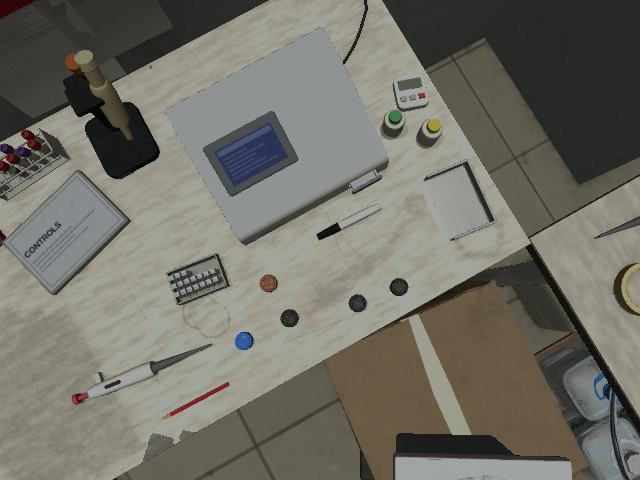

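View pics/side.png

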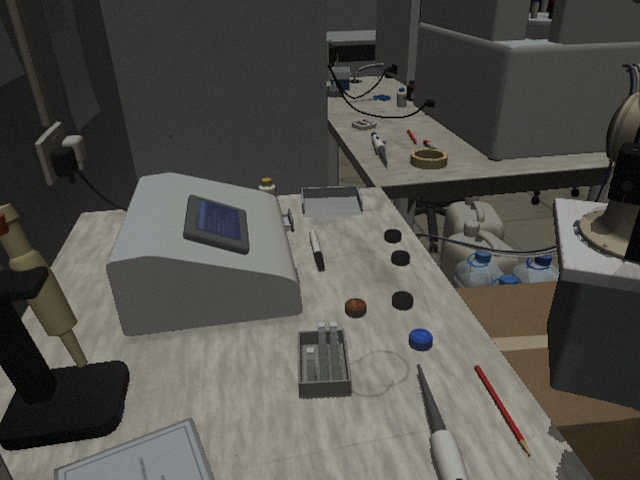

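Top view: black caps at (399,287), (357,303) and (289,318); the blue (244,341) and brown (269,283) look-alikes are to be left alone. The tray is at (460,200) with its open side facing lower left, the pen at (349,221), bottles at (394,122) and (431,131), and the cuvettes at (198,279). The side view agrees.

```bash
python3 - <<'E'
from h import *
s=dict(np.load('top.npz')); P=cloud(s); im=s['pixels']
for n,uv in dict(A=(399,287),B=(357,303),C=(289,318),blue=(244,341),brown=(269,283)).items():
    x,y=uv; w=P[y-14:y+15,x-14:x+15]; m=(w[...,2]>.010)&(w[...,2]<.022)
    q=w[m]; vv,uu=np.nonzero(m); c=(uu.mean()+x-14,vv.mean()+y-14)
    print(n,m.sum(),np.round(np.median(q[:,2]),4),np.round((q.min(0)+q.max(0))/2,4),np.round(np.ptp(q,0),3),np.round(plane(s,c,.015),4), im[y,x])
for n,uv,z in [('pen1',(318,236),.008),('pen2',(381,206),.008),('tray lip L',(425,180),0),('lip R',(452,240),0),('bk1',(466,162),.025),('bk2',(495,222),.025),('g',(394,117),.07),('y',(433,126),.07),('cuv',(198,279),.045),('readerR',(388,162),.1),('readerL',(245,242),.1)]:
    print(n,np.round(plane(s,uv,z),4),np.round(P[uv[1],uv[0]],3))
m=(P[...,2]>.02)&(P[...,2]<.03); m[:150]=0;m[:,:410]=0;m[250:]=0;m[:,510:]=0
q=P[m][:,:2]; print(len(q)); r=cv2.minAreaRect(q.astype(np.float32)); print(r,cv2.boxPoints(r))
# table edge points
for x in (200,300,400,500):
    col=P[:,x,2]; k=np.nonzero(np.abs(col)<.008)[0].max(); print('edge',x,k,P[k,x])
c=cv2.resize(im[140:350,230:520,::-1],None,fx=2.7,fy=2.7,interpolation=cv2.INTER_CUBIC); cv2.imwrite('pics/crop.png',c)
E
```

```text
A 233 0.0153 [0.4573 0.1542 0.0153] [0.032 0.032 0.009] [0.4573 0.1538 0.015 ] [55 55 55]
B 235 0.0151 [0.4263 0.2307 0.0154] [0.032 0.032 0.009] [0.4255 0.2309 0.015 ] [65 65 64]
C 235 0.0152 [0.3956 0.3579 0.0155] [0.03  0.031 0.009] [0.3954 0.3582 0.015 ] [56 54 54]
blue 244 0.0151 [0.3527 0.442  0.0144] [0.031 0.032 0.009] [0.3524 0.4423 0.015 ] [ 53  90 159]
brown 235 0.0152 [0.4607 0.3993 0.0151] [0.032 0.03  0.009] [0.46   0.3996 0.015 ] [115  78  52]
pen1 [0.5509 0.307  0.008 ] [0.55  0.307 0.017]
pen2 [0.6106 0.187  0.008 ] [0.612 0.187 0.003]
tray lip L [0.6645 0.101  0.    ] [0.664 0.102 0.004]
lip R [0.5478 0.0505 0.    ] [0.547 0.051 0.003]
bk1 [0.6944 0.0277 0.025 ] [0.695 0.027 0.021]
bk2 [ 0.5799 -0.0241  0.025 ] [ 0.58  -0.024  0.026]
g [0.7653 0.1694 0.07  ] [0.766 0.169 0.069]
y [0.7488 0.0983 0.07  ] [0.749 0.098 0.07 ]
cuv [0.4642 0.5235 0.045 ] [0.465 0.528 0.029]
readerR [0.6722 0.1834 0.1   ] [0.687 0.178 0.046]
readerL [0.5275 0.4299 0.1   ] [0.534 0.44  0.042]
399
((0.6244678497314453, 0.03824802115559578), (0.13131044805049896, 0.08670102059841156), 23.361419677734375) [[ 0.5470052   0.05201049]
 [ 0.58138466 -0.02758295]
 [ 0.7019305   0.02448555]
 [ 0.66755104  0.10407899]]
edge 200 429 [ 0.18908997  0.51922585 -0.00144744]
edge 300 373 [ 0.29383462  0.3361974  -0.00101885]
edge 400 479 [0.11168077 0.15094967 0.00332951]
edge 500 479 [ 0.11506405 -0.02922593  0.00046609]
```

View pics/crop.png

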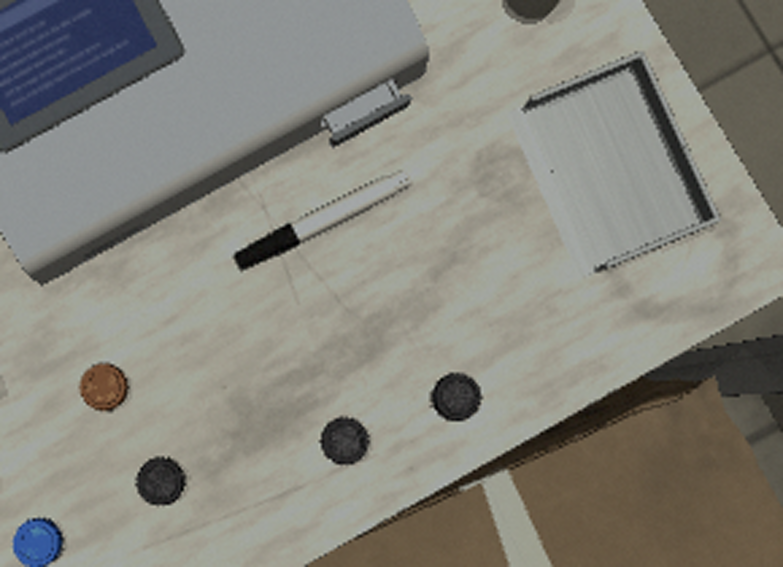

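The crop confirms the three plain black caps at crop (457,397), (345,440) and (160,481), apart from brown (103,387) and blue (38,542). I'll push each cap with the fingers set to a 22 mm gap as a cradle: one leg to the tray mouth, then one leg in along tray x.

```bash
cat >> h.py <<'E'
from scipy.spatial.transform import Rotation as Ro
U=np.array([.397,-.918]);V=np.array([.918,.397]);O=np.array([.6217,.0447])
def tray(p): d=np.array(p[:2])-O; return np.round([d@U,d@V],4)
def world(p): return O+p[0]*U+p[1]*V
def caps():
    s=robot.snapshot('top');P=cloud(s);im=s['pixels'].astype(int)
    m=((P[...,2]>.009)&(P[...,2]<.022)&(im.max(-1)<95)&(np.ptp(im,-1)<22)).astype(np.uint8)
    n,l,st,c=cv2.connectedComponentsWithStats(m)
    for i in range(1,n):
        if 120<st[i,4]<330 and st[i,2]<24 and st[i,3]<24: print('cap',tray(plane(s,c[i],.015)),st[i,4],np.round(np.median(P[l==i][:,2]),4))
def goal(t,th,z):
    "tray xy, push direction deg from tray x toward tray y (tool -x), TCP height"
    o=robot.get_obs();q=o['tcp_rot'];R=Ro.from_quat([q[1],q[2],q[3],q[0]])
    a=np.arctan2(-R.as_matrix()[1,0],-R.as_matrix()[0,0]); w=np.arctan2(U[1],U[0])+np.radians(th)
    turn=-(w-a); turn=(turn+np.pi)%(2*np.pi)-np.pi
    R2=R*Ro.from_rotvec([0,0,turn]); d=np.r_[world(t),z]-o['tcp_pos']
    print('t',round(o['clock'],2),'tcp tray',tray(o['tcp_pos']),'z',round(o['tcp_pos'][2],4),'gap',round(o['finger_gap'],3),'turn z',round(turn,3),'shift cm',np.round(R2.inv().apply(d)*100,2))
def behind(c,th,d): return np.array(c)-d*np.array([np.cos(np.radians(th)),np.sin(np.radians(th))])
E
python3 - <<'E'
from h import *
caps(); goal(behind((-.1656,-.1075),56.4,.036),56.4,.10)
E
```

```text
cap [-0.1655 -0.1077] 235 0.0149
cap [-0.2491 -0.1061] 235 0.015
cap [-0.3775 -0.0833] 240 0.0151
t 0.15 tcp tray [-0.612 -0.256] z 0.2226 gap 0.088 turn z -0.099 shift cm [-33.46 -28.94  12.28]
```

```bash
python3 -m pendant '{"grip":[0.75,0.75,0.75,0.75,0.75,0.75,0.75,0.75,0.75,0.75,0.75,0.75,0.75,0.75,0.75],"offset":[[0,0,0],[-2.8,-2.4,1],[-2.8,-2.4,1],[-2.8,-2.4,1],[-2.8,-2.4,1],[-2.8,-2.4,1],[-2.8,-2.4,1],[-2.8,-2.4,1],[-2.8,-2.4,1],[-2.8,-2.4,1],[-2.8,-2.4,1],[-2.8,-2.4,1],[-2.6,-2.5,1],[0,0,0],[0,0,0]],"rot":[[0,0,-0.1],[0,0,0],[0,0,0],[0,0,0],[0,0,0],[0,0,0],[0,0,0],[0,0,0],[0,0,0],[0,0,0],[0,0,0],[0,0,0],[0,0,0],[0,0,0],[0,0,0]]}' 20
python3 - <<'E'
from h import *
goal(behind((-.1656,-.1075),56.4,.036),56.4,.025)
snap('top','t2.png')
E
```

```text
clock: 1.4
tcp_pos: [0.4219, 0.1602, 0.1024]
tcp_rot: [-0.001, 0.09, 0.996, -0.0]
ft_force: [0.5, 1.0, -1.0]
finger_gap: 0.0222
grasp_force: 0.0
t 1.4 tcp tray [-0.1854 -0.1376] z 0.1024 gap 0.022 turn z -0.003 shift cm [-0.    0.02  7.74]
```

View pics/t2.png

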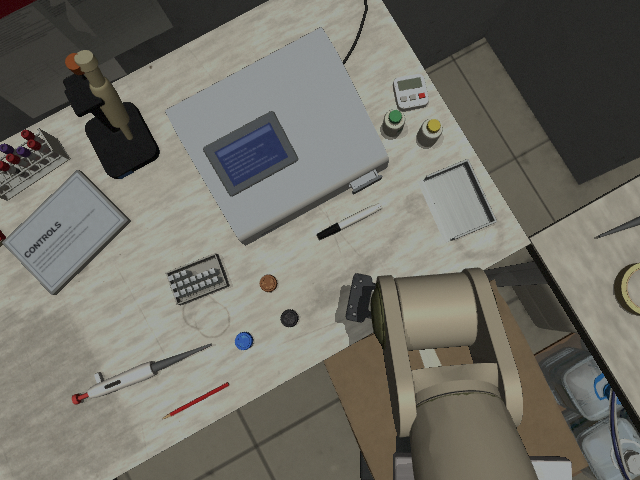

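The gripper hangs over cap A's start, at about (360,298). B is hidden under it but clear of the fingers, and C is untouched at (289,318). Next: descend and push A, leg 1.

```bash
python3 -m pendant '{"grip":[0.75,0.75,0.75,0.75,0.75,0.75],"offset":[[0,0,2],[0,0,2],[0,0,2],[0,0,1.2],[0,0,0.5],[0,0,0]],"rot":[[0,0,0],[0,0,0],[0,0,0],[0,0,0],[0,0,0],[0,0,0]]}'
python3 -m pendant '{"grip":[0.75,0.75,0.75,0.75,0.75,0.75,0.75,0.75,0.75,0.75,0.75,0.75,0.75,0.75,0.75,0.75,0.75,0.75],"offset":[[-0.5,0,0],[-1,0,0],[-1,0,0],[-1,0,0],[-1,0,0],[-1,0,0],[-1,0,0],[-1,0,0],[-1,0,0],[-1,0,0],[-1,0,0],[-1,0,0],[-1,0,0],[-1,0,0],[-1,0,0],[-1,0,0],[-0.6,0,0],[0,0,0]],"rot":[[0,0,0],[0,0,0],[0,0,0],[0,0,0],[0,0,0],[0,0,0],[0,0,0],[0,0,0],[0,0,0],[0,0,0],[0,0,0],[0,0,0],[0,0,0],[0,0,0],[0,0,0],[0,0,0],[0,0,0],[0,0,0]]}'
python3 -m pendant '{"grip":[0.75,0.75,0.75,0.75,0.75],"offset":[[0.8,0,0],[0.8,0,0],[0,0,-3],[0,0,-3],[0,0,-1.5]],"rot":[[0,0,0],[0,0,0],[0,0,0],[0,0,0],[0,0,0]]}'
python3 - <<'E'
from h import *
caps()
goal(behind((-.085,.014),0,.036),0,.10)
E
```

```text
clock: 1.95
tcp_pos: [0.4207, 0.1622, 0.0256]
tcp_rot: [-0.001, 0.088, 0.996, -0.0]
ft_force: [0.5, -0.0, -0.4]
finger_gap: 0.0223
grasp_force: 0.0
clock: 3.45
tcp_pos: [0.5817, 0.1325, 0.0267]
tcp_rot: [0.001, 0.089, 0.996, 0.0]
ft_force: [0.4, -0.4, 0.3]
finger_gap: 0.0219
grasp_force: 0.0
clock: 3.87
tcp_pos: [0.5641, 0.1362, 0.1043]
tcp_rot: [0.002, 0.088, 0.996, 0.0]
ft_force: [0.2, 0.5, 0.8]
finger_gap: 0.0223
grasp_force: 0.0
cap [-0.1663 -0.1075] 226 0.0152
cap [-0.249  -0.1062] 236 0.0151
cap [-0.3774 -0.0832] 242 0.015
t 3.92 tcp tray [-0.1065 -0.0156] z 0.1062 gap 0.022 turn z 0.986 shift cm [1.45 2.96 0.63]
```

```bash
python3 - <<'E'
from h import *
s=snap('top','t3.png'); o=robot.get_obs(); f=240/np.tan(np.radians(s['fov_y'])/2)
p=s['R']@(o['tcp_pos']+[0,0,-.019])+s['t']; print(p[:2]/p[2]*f+[s['cx'],s['cy']], s['cx'],s['cy'])
snap('wrist','w3.png')
E
```

```text
[414.00651043 224.3574031 ] 323.4975781216981 234.51275277333875
```

View pics/t3.png

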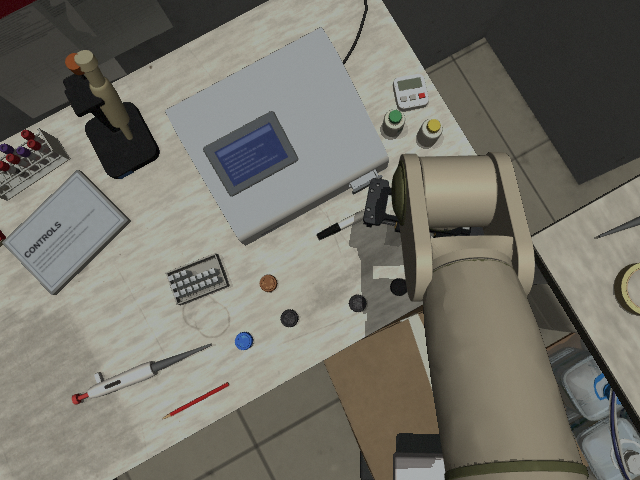

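View pics/w3.png

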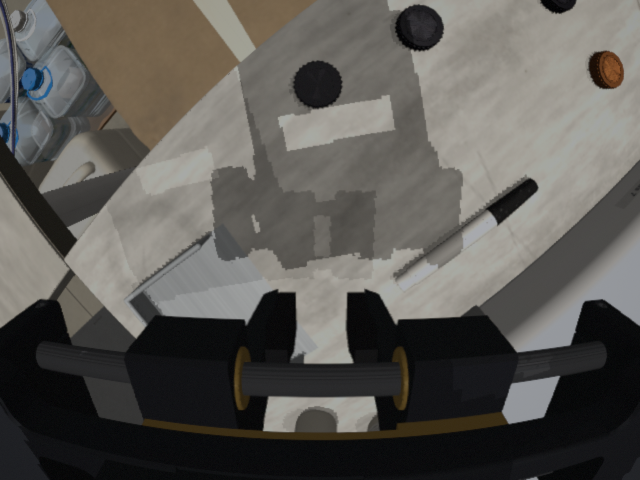

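Top: the caps are all at their starting pixels (399,287), (357,303) and (289,318), so A did not move; the gripper is centred at about (414,220). Wrist: fingertips at (270,300) and (362,300), cap A at (317,84). The fingers evidently missed A, so I'll check the true heights with the wrist camera.

```bash
cat >> h.py <<'E'
def wcloud():
    o=robot.get_obs();s=robot.snapshot('wrist');h,w=s['z_map'].shape;f=h/2/np.tan(np.radians(s['fov_y'])/2)
    u,v=np.meshgrid(np.arange(w)-s['cx'],np.arange(h)-s['cy']);r=np.hypot(u,v)+1e-9;th=r/f
    z=s['z_map'];k=z*np.tan(th)/r
    C=np.stack([u*k,v*k,z],-1);H=np.array(s['hand_eye']);T=C@H[:3,:3].T+H[:3,3]
    q=o['tcp_rot'];R=Ro.from_quat([q[1],q[2],q[3],q[0]]).as_matrix()
    return s,T,T@R.T+o['tcp_pos']
E
python3 - <<'E'
from h import *
s,T,W=wcloud()
print(s['fov_y'],s['cx'],s['cy'],np.round(s['hand_eye'],3))
for n,uv in dict(A=(317,84),B=(419,27),table=(330,200),tray=(200,270),tipL=(282,293),tipR=(360,293),fl=(272,330),fr=(362,330),pen=(450,240)).items():
    print(n,'tool',np.round(T[uv[1],uv[0]],4),'world',np.round(W[uv[1],uv[0]],4),tray(W[uv[1],uv[0]]))
# finger extent in tool frame
m=(np.abs(T[...,1])<.06)&(T[...,2]>-.02)&(T[...,2]<.04)&(s['z_map']>0)
q=T[m];print(len(q),q.min(0),q.max(0))
for a in np.arange(-.02,.04,.005):
    k=q[(q[:,2]>a)&(q[:,2]<a+.005)]
    if len(k): print(round(a,3),len(k),np.round(k.min(0),3),np.round(k.max(0),3))
E
```

```text
65.70646984690485 320.89318291610823 242.36468161105782 [[-0.    -0.955 -0.296  0.078]
 [ 1.    -0.     0.001 -0.001]
 [-0.001 -0.296  0.955 -0.161]
 [ 0.     0.     0.     1.   ]]
A tool [ 0.1092 -0.0029  0.0875] world [0.456  0.1524 0.014 ] [-0.1647 -0.1094]
B tool [0.152  0.0652 0.0858] world [0.4258 0.2271 0.0157] [-0.2452 -0.1074]
table tool [0.0278 0.0062 0.1033] world [ 0.5377  0.147  -0.0016] [-0.1273 -0.0365]
tray tool [-0.0261 -0.0953  0.1006] world [0.5728 0.0376 0.0011] [-0.0129 -0.0477]
tipL tool [ 0.0107 -0.017  -0.018 ] world [0.5502 0.1212 0.1197] [-0.0986 -0.0353]
tipR tool [ 0.0104  0.0163 -0.0173] world [0.5564 0.1539 0.119 ] [-0.1261 -0.0166]
fl tool [ 0.0105 -0.0177 -0.0486] world [0.5503 0.1205 0.1502] [-0.0979 -0.0355]
fr tool [ 0.0107  0.0139 -0.0487] world [0.5557 0.1516 0.1504] [-0.1243 -0.0182]
pen tool [0.0001 0.0966 0.095 ] world [0.5808 0.2311 0.0068] [-0.1874  0.0365]
302 [-0.00825571 -0.02451968 -0.01998235] [ 0.01208696  0.02332573 -0.01405741]
-0.02 295 [-0.008 -0.025 -0.02 ] [ 0.012  0.023 -0.015]
-0.015 7 [-0.008 -0.02  -0.015] [ 0.011  0.019 -0.014]
```

Measured in the wrist camera, the fingertips end about 15 mm behind the stated TCP, not 19 mm ahead of it. The first push therefore passed over A. Before going lower I'll check where the gripper body's lowest part is, and the tip more exactly.

```bash
python3 - <<'E'
from h import *
s,T,W=wcloud()
for uv in [(190,325),(190,370),(450,325),(320,378),(320,440),(40,310),(600,310),(150,430),(320,470),(100,340),(275,300),(290,300),(290,340),(365,300),(353,340)]:
    print(uv,np.round(T[uv[1],uv[0]],4))
E
python3 - <<'E'
from h import *
s=snap('side','s4.png');o=robot.get_obs();f=240/np.tan(np.radians(s['fov_y'])/2)
for dz in (-.019,0,.015,.03,.045,.064):
    p=s['R']@(o['tcp_pos']+[0,0,dz])+s['t'];print(dz,p[:2]/p[2]*f+[s['cx'],s['cy']])
p=s['R']@o['tcp_pos']+s['t'];u,v=(p[:2]/p[2]*f+[s['cx'],s['cy']]).astype(int)
c=s['pixels'][max(v-110,0):v+90,max(u-130,0):u+130,::-1];print(max(v-110,0),max(u-130,0));cv2.imwrite('pics/s4c.png',cv2.resize(c,None,fx=3,fy=3)[:600,:800])
E
```

```text
(190, 325) [ 0.0354 -0.0309 -0.0894]
(190, 370) [ 0.0325 -0.0271 -0.1028]
(450, 325) [ 0.0347  0.0299 -0.0883]
(320, 378) [ 0.0262 -0.0007 -0.0957]
(320, 440) [ 0.0238 -0.0007 -0.1122]
(40, 310) [ 0.0353 -0.0792 -0.0883]
(600, 310) [ 0.0349  0.0783 -0.0876]
(150, 430) [ 0.0245 -0.034  -0.1138]
(320, 470) [ 0.024  -0.0007 -0.1198]
(100, 340) [-0.4812 -0.6593  0.6589]
(275, 300) [ 0.0117 -0.019  -0.0269]
(290, 300) [ 0.0096 -0.0133 -0.0224]
(290, 340) [ 0.0001 -0.0125 -0.0386]
(365, 300) [ 0.0098  0.0178 -0.0229]
(353, 340) [ 0.0012  0.0118 -0.0403]
-0.019 [343.97847966 191.57349419]
0 [344.00997523 182.61803712]
0.015 [344.03525814 175.42909016]
0.03 [344.06091886 168.13271668]
0.045 [344.08696593 160.72649059]
0.064 [344.12052726 151.18365601]
72 214
```

View pics/s4c.png

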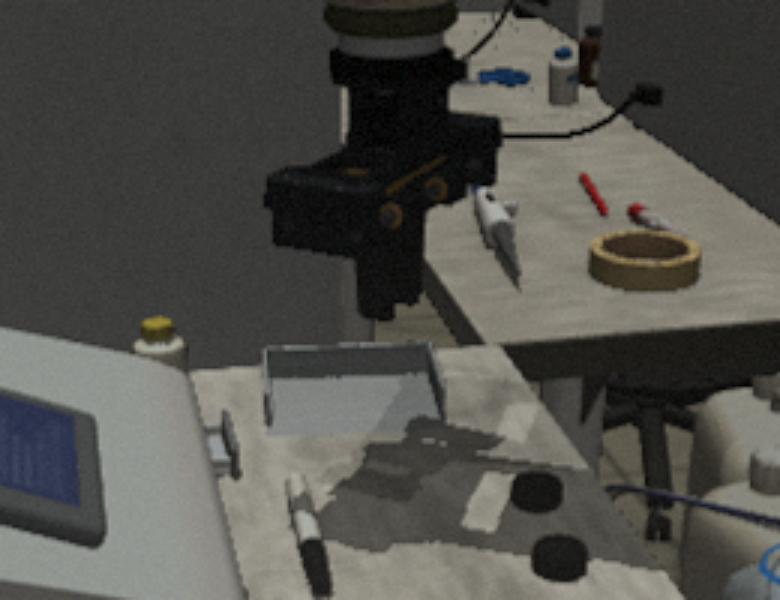

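The side crop confirms it: the fingertip at (375,315) in the crop maps to about 14 mm above the TCP, and the body begins about 80 mm above it. I'll push with TCP z ≈ -0.007, which puts the tips about 7 mm up.

```bash
python3 - <<'E'
from h import *
goal(behind((-.166,-.1076),56.4,.038),56.4,-.007)
E
```

```text
t 4.17 tcp tray [-0.1068 -0.0175] z 0.0996 gap 0.022 turn z 0.001 shift cm [14.55 -0.05 10.69]
```

```bash
python3 -m pendant '{"grip":[0.75,0.75,0.75,0.75,0.75,0.75,0.75,0.75,0.75,0.75,0.75],"offset":[[3,0,0],[3,0,0],[3,0,0],[3,0,0],[2.5,0,0],[0,0,0],[0,0,2.5],[0,0,2.5],[0,0,2.5],[0,0,1.5],[0,0,0]],"rot":[[0,0,0],[0,0,0],[0,0,0],[0,0,0],[0,0,0],[0,0,0],[0,0,0],[0,0,0],[0,0,0],[0,0,0],[0,0,0]]}'
python3 -m pendant '{"grip":[0.75,0.75,0.75,0.75],"offset":[[0,0,0.8],[0,0,0.5],[0,0,0.4],[0,0,0]],"rot":[[0,0,0],[0,0,0],[0,0,0],[0,0,0]]}'
python3 - <<'E'
from h import *
goal(behind((-.085,.014),56.4,.021),56.4,-.007)
s,T,W=wcloud()
m=(np.abs(T[...,1])<.04)&(np.abs(T[...,0])<.02)&(T[...,2]<-.005)&(T[...,2]>-.03);print('tip world z',W[m][:,2].min())
snap('side','s5.png')
E
```

```text
clock: 5.08
tcp_pos: [0.4198, 0.1609, 0.0078]
tcp_rot: [-0.003, 0.089, 0.996, -0.001]
ft_force: [-0.1, -0.9, -1.3]
finger_gap: 0.022
grasp_force: 0.0
clock: 5.42
tcp_pos: [0.4216, 0.1613, -0.0062]
tcp_rot: [-0.0, 0.089, 0.996, -0.0]
ft_force: [-0.3, 0.5, -0.1]
finger_gap: 0.022
grasp_force: 0.0
t 5.42 tcp tray [-0.1865 -0.1374] z -0.0062 gap 0.022 turn z 0.0 shift cm [-16.12  -0.07   0.07]
tip world z -0.0012455266914412145
```

```bash
python3 -m pendant '{"grip":[0.75,0.75,0.75,0.75,0.75],"offset":[[-0.5,0,0],[-0.8,0,0],[-1,0,0],[-1,0,0],[0,0,0]],"rot":[[0,0,0],[0,0,0],[0,0,0],[0,0,0],[0,0,0]]}'
python3 - <<'E'
from h import *
goal(behind((-.085,.014),56.4,.021),56.4,-.007)
s,T,W=wcloud(); cv2.imwrite('pics/w6.png',s['pixels'][:,:,::-1])
E
```

```text
clock: 5.93
tcp_pos: [0.4565, 0.1551, -0.0055]
tcp_rot: [0.001, 0.089, 0.996, 0.0]
ft_force: [0.7, -0.4, -0.2]
finger_gap: 0.022
grasp_force: 0.0
t 5.93 tcp tray [-0.1669 -0.1078] z -0.0055 gap 0.022 turn z -0.0 shift cm [-12.58  -0.08   0.18]
```

View pics/w6.png

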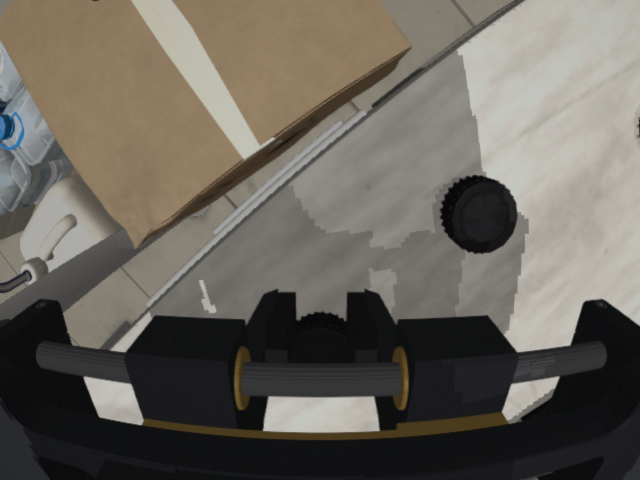

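Cap A sits in the cradle between the fingers at (320,335), and B is clear at (478,213). Continuing leg 1.

```bash
python3 -m pendant '{"grip":[0.75,0.75,0.75,0.75,0.75,0.75,0.75,0.75,0.75,0.75,0.75,0.75,0.75,0.75],"offset":[[-0.5,0,0],[-1,0,0.1],[-1,0,0],[-1,0,0],[-1,0,0],[-1,0,0],[-1,0,0],[-1,0,0],[-1,0,0],[-1,0,0],[-1,0,0],[-1,0,0],[-1,0,0],[0,0,0]],"rot":[[0,0,0],[0,0,0],[0,0,0],[0,0,0],[0,0,0],[0,0,0],[0,0,0],[0,0,0],[0,0,0],[0,0,0],[0,0,0],[0,0,0],[0,0,0],[0,0,0]]}'
python3 -m pendant '{"grip":[0.75,0.75,0.75,0.75,0.75,0.75,0.75,0.75,0.75,0.75,0.75,0.75,0.75],"offset":[[0.8,0,0],[0.8,0,0],[0,0,-2],[0,0,-2],[0,0,-2],[0,0,0],[0,0,0],[0,0,0],[0,0,0],[0,0,0],[0,0,0],[0,0,0],[0,0,0]],"rot":[[0,0,0],[0,0,0],[0,0,0],[0,0,0],[0,0,0],[0,0,0.123],[0,0,0.123],[0,0,0.123],[0,0,0.123],[0,0,0.123],[0,0,0.123],[0,0,0.123],[0,0,0.123]]}'
python3 - <<'E'
from h import *
caps(); s,T,W=wcloud(); im=s['pixels'].astype(int)
m=((W[...,2]>.009)&(W[...,2]<.02)&(im.max(-1)<75)&(np.ptp(im,-1)<22)).astype(np.uint8);m[290:]=0
n,l,st,c=cv2.connectedComponentsWithStats(m)
for i in range(1,n):
    if st[i,4]>300: q=W[l==i]; print('wrist',tray((q.min(0)+q.max(0))/2),tray(q.mean(0)),st[i,4],c[i])
goal((-.121,.014),0,-.007)
E
```

```text
clock: 7.15
tcp_pos: [0.5784, 0.1331, -0.0069]
tcp_rot: [0.001, 0.089, 0.996, 0.0]
ft_force: [-0.4, -0.2, -0.2]
finger_gap: 0.0223
grasp_force: 0.0
clock: 8.23
tcp_pos: [0.5598, 0.1367, 0.0529]
tcp_rot: [-0.0, 0.551, 0.834, -0.0]
ft_force: [0.1, 0.5, -0.7]
finger_gap: 0.0219
grasp_force: 0.0
cap [-0.2491 -0.1062] 235 0.015
cap [-0.3774 -0.0832] 242 0.0151
wrist [-0.2436  0.0394] [-0.2426  0.038 ] 1516 [426.8383905   32.90567282]
wrist [-0.2245  0.0941] [-0.224   0.0939] 453 [519.94481236  74.83664459]
wrist [-0.2481 -0.1065] [-0.2474 -0.1054] 2205 [168.04943311  33.51247166]
wrist [-0.096   0.0129] [-0.0985  0.0113] 610 [376.4442623 282.5147541]
t 8.33 tcp tray [-0.1089 -0.0201] z 0.053 gap 0.022 turn z 0.0 shift cm [1.22 3.42 5.99]
```

Cap A is now at about tray (-0.083, 0.013). Before turning the wide gripper body there, I'll measure the reader's extents at body height.

```bash
python3 - <<'E'
from h import *
s=dict(np.load('top.npz'));P=np.concatenate([cloud(s).reshape(-1,3),cloud(robot.snapshot('side')).reshape(-1,3)])
t=np.stack([(P[:,:2]-O)@U,(P[:,:2]-O)@V],-1)
for a in np.arange(-.32,-.02,.02):
    r=[]
    for lo,hi in ((.02,.05),(.055,.08),(.08,.17)):
        m=(t[:,0]>a)&(t[:,0]<a+.02)&(t[:,1]>-.02)&(t[:,1]<.18)&(P[:,2]>lo)&(P[:,2]<hi); r.append((m.sum(),round(np.percentile(t[m,1],2),3) if m.sum()>3 else None))
    print(round(a,2),r)
E
```

```text
-0.32 [(np.int64(41), np.float64(0.084)), (np.int64(186), np.float64(0.087)), (np.int64(849), np.float64(0.106))]
-0.3 [(np.int64(42), np.float64(0.086)), (np.int64(185), np.float64(0.089)), (np.int64(790), np.float64(0.109))]
-0.28 [(np.int64(43), np.float64(0.089)), (np.int64(182), np.float64(0.092)), (np.int64(753), np.float64(0.11))]
-0.26 [(np.int64(43), np.float64(0.091)), (np.int64(176), np.float64(0.094)), (np.int64(649), np.float64(0.112))]
-0.24 [(np.int64(43), np.float64(0.093)), (np.int64(180), np.float64(0.096)), (np.int64(594), np.float64(0.114))]
-0.22 [(np.int64(40), np.float64(0.096)), (np.int64(176), np.float64(0.099)), (np.int64(581), np.float64(0.117))]
-0.2 [(np.int64(39), np.float64(0.095)), (np.int64(178), np.float64(0.1)), (np.int64(560), np.float64(0.12))]
-0.18 [(np.int64(156), np.float64(0.084)), (np.int64(206), np.float64(0.085)), (np.int64(531), np.float64(0.121))]
-0.16 [(np.int64(115), np.float64(0.086)), (np.int64(188), np.float64(0.087)), (np.int64(743), np.float64(0.001))]
-0.14 [(np.int64(131), np.float64(0.088)), (np.int64(189), np.float64(0.089)), (np.int64(818), np.float64(-0.016))]
-0.12 [(np.int64(43), np.float64(0.104)), (np.int64(194), np.float64(-0.009)), (np.int64(581), np.float64(-0.007))]
-0.1 [(np.int64(6), np.float64(0.11)), (np.int64(21), np.float64(0.112)), (np.int64(105), np.float64(-0.015))]
-0.08 [(np.int64(54), np.float64(0.165)), (np.int64(25), np.float64(0.171)), (np.int64(0), None)]
-0.06 [(np.int64(37), np.float64(0.163)), (np.int64(69), np.float64(0.167)), (np.int64(0), None)]
-0.04 [(np.int64(33), np.float64(0.061)), (np.int64(0), None), (np.int64(0), None)]
```

The wide body at y = 0.014 would hit the reader's drawer (y = 0.085). So I'll nudge A with the tool at θ = -45° to about (-0.055, -0.015), clear of both reader and pen, then push straight in.

```bash
python3 -m pendant '{"grip":[0.75,0.75,0.75,0.75,0.75,0.75,0.75,0.75],"offset":[[0,0,0],[0,0,0],[0,0,0],[0,0,0],[0,0,0],[0,0,0],[0,0,0],[0,0,0]],"rot":[[0,0,0.112],[0,0,0.112],[0,0,0.112],[0,0,0.112],[0,0,0.112],[0,0,0.112],[0,0,0.112],[0,0,0]]}'
python3 - <<'E'
from h import *
s,T,W=wcloud(); im=s['pixels'].astype(int)
m=((W[...,2]>.012)&(W[...,2]<.02)&(im.max(-1)<75)&(np.ptp(im,-1)<22)).astype(np.uint8);m[300:]=0
n,l,st,c=cv2.connectedComponentsWithStats(m)
for i in range(1,n):
    if st[i,4]>300: q=W[l==i]; t=np.array([tray(p) for p in q]);print('wrist',t.min(0),t.max(0),st[i,4],c[i])
goal(behind((-.083,.013),-45,.029),-45,-.007)
E
```

```text
clock: 9.05
tcp_pos: [0.5607, 0.1364, 0.053]
tcp_rot: [-0.0, 0.827, 0.563, -0.0]
ft_force: [0.1, -0.2, 0.4]
finger_gap: 0.0218
grasp_force: 0.0
wrist [-0.2698  0.0323] [-0.2239  0.0479] 1400 [222.72        24.93785714]
wrist [-0.2637 -0.122 ] [-0.2315 -0.09  ] 1421 [ 75.31808586 206.6192822 ]
wrist [-0.0188  0.1178] [0.008  0.1521] 425 [586.50823529 210.62823529]
wrist [-0.103  -0.0044] [-0.0709  0.0283] 2225 [387.14157303 252.93797753]
t 9.1 tcp tray [-0.1084 -0.0195] z 0.053 gap 0.022 turn z 0.008 shift cm [3.41 4.09 6.  ]
```

```bash
python3 -m pendant '{"grip":[0.75,0.75,0.75,0.75,0.75,0.75,0.75,0.75],"offset":[[1.8,1.9,0],[1.8,1.8,0],[0,0,0],[0,0,2],[0,0,2],[0,0,1.5],[0,0,0.5],[0,0,0]],"rot":[[0,0,0],[0,0,0],[0,0,0],[0,0,0],[0,0,0],[0,0,0],[0,0,0],[0,0,0]]}'
python3 -m pendant '{"grip":[0.75,0.75,0.75,0.75,0.75,0.75,0.75,0.75],"offset":[[-0.5,0,0],[-0.8,0,0],[-1,0,0],[-1,0,0],[-1,0,0],[-0.7,0,0],[0,0,0],[0.5,0,0]],"rot":[[0,0,0],[0,0,0],[0,0,0],[0,0,0],[0,0,0],[0,0,0],[0,0,0],[0,0,0]]}'
python3 -m pendant '{"grip":[0.75,0.75,0.75,0.75,0.75,0.75,0.75,0.75,0.75,0.75,0.75],"offset":[[0.8,0,0],[0,0,-2],[0,0,-2],[0,0,-2],[0,0,0],[0,0,0],[0,0,0],[0,0,0],[0,0,0],[0,0,0],[0,0,0]],"rot":[[0,0,0],[0,0,0],[0,0,0],[0,0,0],[0,0,-0.112],[0,0,-0.112],[0,0,-0.112],[0,0,-0.112],[0,0,-0.112],[0,0,-0.112],[0,0,-0.112]]}'
cat >> h.py <<'E'
def wcaps():
    s,T,W=wcloud(); im=s['pixels'].astype(int)
    m=((W[...,2]>.012)&(W[...,2]<.022)&(im.max(-1)<80)&(np.ptp(im,-1)<22)).astype(np.uint8);m[300:]=0
    n,l,st,c=cv2.connectedComponentsWithStats(m)
    for i in range(1,n):
        if st[i,4]>300: q=W[l==i]; t=np.array([tray(p) for p in q]);print('wrist',t.min(0),t.max(0),np.round((t.min(0)+t.max(0))/2,4),np.round(np.median(q[:,2]),4),st[i,4],c[i].round())
E
python3 - <<'E'
from h import *
wcaps();goal((-.087,-.014),0,-.007)
E
```

```text
clock: 9.77
tcp_pos: [0.6078, 0.1561, -0.0081]
tcp_rot: [-0.001, 0.826, 0.564, -0.001]
ft_force: [-0.4, -0.5, 0.9]
finger_gap: 0.0217
grasp_force: 0.0
clock: 10.43
tcp_pos: [0.5925, 0.1134, -0.0068]
tcp_rot: [-0.0, 0.827, 0.562, -0.0]
ft_force: [-0.7, -0.1, -0.3]
finger_gap: 0.0221
grasp_force: 0.0
clock: 11.35
tcp_pos: [0.5957, 0.123, 0.0529]
tcp_rot: [0.0, 0.546, 0.838, 0.0]
ft_force: [0.3, 1.2, 0.6]
finger_gap: 0.0223
grasp_force: 0.0
wrist [-0.2491 -0.1233] [-0.2315 -0.092 ] [-0.2403 -0.1076] 0.0146 695 [129.   8.]
wrist [-0.2353  0.0332] [-0.2238  0.0476] [-0.2296  0.0404] 0.0149 378 [386.   8.]
wrist [-0.2401  0.0914] [-0.183  0.099] [-0.2116  0.0952] 0.0197 386 [485.  48.]
wrist [-0.0727 -0.0357] [-0.0599 -0.004 ] [-0.0663 -0.0198] 0.0144 410 [277. 290.]
t 11.4 tcp tray [-0.0822  0.0071] z 0.0529 gap 0.022 turn z 0.014 shift cm [ 0.48 -2.11  5.99]
```

```bash
python3 -m pendant '{"grip":[0.75,0.75,0.75,0.75],"offset":[[0,0,0],[0,0,0],[0,0,0],[0,0,0]],"rot":[[0,0,-0.123],[0,0,-0.123],[0,0,-0.123],[0,0,0]]}'
python3 - <<'E'
from h import *
goal(behind((-.0567,-.0198),22,.029),22,-.006)
E
```

```text
clock: 11.73
tcp_pos: [0.5956, 0.1227, 0.053]
tcp_rot: [0.0, 0.385, 0.923, 0.0]
ft_force: [0.3, -0.2, 0.1]
finger_gap: 0.0219
grasp_force: 0.0
t 11.73 tcp tray [-0.0819  0.007 ] z 0.053 gap 0.022 turn z -0.011 shift cm [ 1.57 -3.43  5.9 ]
```

```bash
python3 -m pendant '{"grip":[0.75,0.75,0.75,0.75,0.75,0.75,0.75],"offset":[[1.6,-3.4,0],[0,0,0],[0,0,2],[0,0,2],[0,0,1.4],[0,0,0.5],[0,0,0]],"rot":[[0,0,0],[0,0,0],[0,0,0],[0,0,0],[0,0,0],[0,0,0],[0,0,0]]}'
python3 -m pendant '{"grip":[0.75,0.75,0.75,0.75,0.75,0.75,0.75,0.75,0.75,0.75,0.75,0.75],"offset":[[-0.5,0,0],[-0.8,0,0],[-1,0,0],[-1,0,0],[-1,0,0],[-1,0,0],[-1,0,0],[-1,0,0],[-1,0,0],[-0.8,0,0],[-0.4,0,0],[0,0,0]],"rot":[[0,0,0],[0,0,0],[0,0,0],[0,0,0],[0,0,0],[0,0,0],[0,0,0],[0,0,0],[0,0,0],[0,0,0],[0,0,0],[0,0,0]]}'
python3 -m pendant '{"grip":[0.75,0.75,0.75,0.75,0.75,0.75,0.75,0.75],"offset":[[0.8,0,0],[0.8,0,0],[0,0,-2.5],[0,0,-2.5],[0,0,-2.5],[3,-3,0],[3,-3,0],[0,0,0]],"rot":[[0,0,0],[0,0,0],[0,0,0],[0,0,0],[0,0,0],[0,0,0],[0,0,0],[0,0,0]]}'
python3 - <<'E'
from h import *
wcaps();caps();goal(behind((-.249,-.1062),45,.036),45,.06)
E
```

```text
clock: 12.32
tcp_pos: [0.5595, 0.1097, -0.0069]
tcp_rot: [-0.001, 0.388, 0.922, -0.0]
ft_force: [-0.8, -0.5, -0.6]
finger_gap: 0.0218
grasp_force: 0.0
clock: 13.32
tcp_pos: [0.6272, 0.0409, -0.0061]
tcp_rot: [0.0, 0.386, 0.922, 0.0]
ft_force: [0.6, -0.2, 0.4]
finger_gap: 0.0224
grasp_force: 0.0
clock: 13.98
tcp_pos: [0.5215, 0.0559, 0.0664]
tcp_rot: [-0.007, 0.385, 0.923, -0.002]
ft_force: [-0.1, 0.1, -0.3]
finger_gap: 0.022
grasp_force: 0.0
wrist [-0.2689  0.0314] [-0.2241  0.0452] [-0.2465  0.0383] 0.0144 628 [595.  70.]
wrist [-0.2354  0.0925] [-0.0969  0.1096] [-0.1662  0.101 ] 0.0171 695 [617. 207.]
cap [-0.2491 -0.1061] 236 0.0154
cap [-0.3774 -0.0833] 241 0.0151
t 14.08 tcp tray [-0.0455 -0.0801] z 0.0692 gap 0.022 turn z -0.415 shift cm [19.84 12.55  0.94]
```

```bash
python3 - <<'E'
from h import *
goal(behind((-.249,-.1062),25.6,.036),25.6,.06)
E
```

```text
t 14.08 tcp tray [-0.0455 -0.0801] z 0.0692 gap 0.022 turn z -0.076 shift cm [23.09  6.44  0.94]
```

```bash
python3 -m pendant '{"grip":[0.75,0.75,0.75,0.75,0.75,0.75,0.75,0.75,0.75,0.75],"offset":[[0,0,0],[3.3,0.9,0],[3.3,0.9,0],[3.3,0.9,0],[3.3,0.9,0],[3.3,0.9,0],[3.3,0.9,0],[3.3,1,0],[0,0,0],[0,0,0]],"rot":[[0,0,-0.076],[0,0,0],[0,0,0],[0,0,0],[0,0,0],[0,0,0],[0,0,0],[0,0,0],[0,0,0],[0,0,0]]}'
python3 - <<'E'
from h import *
goal(behind((-.249,-.1062),25.6,.036),25.6,-.007);wcaps()
E
```

```text
clock: 14.92
tcp_pos: [0.4, 0.2553, 0.0694]
tcp_rot: [0.001, 0.349, 0.937, 0.0]
ft_force: [0.1, -0.8, -1.0]
finger_gap: 0.022
grasp_force: 0.0
t 14.92 tcp tray [-0.2813 -0.1199] z 0.0694 gap 0.022 turn z 0.002 shift cm [ 0.11 -0.17  7.64]
wrist [-0.5592  0.0145] [-0.4591  0.0661] [-0.5092  0.0403] 0.0167 1044 [624.  89.]
wrist [-0.5271  0.0261] [-0.4679  0.0502] [-0.4975  0.0382] 0.0181 404 [631.  99.]
wrist [-0.393  -0.1004] [-0.3608 -0.0686] [-0.3769 -0.0845] 0.0147 2016 [444. 145.]
wrist [-0.4028  0.0719] [-0.3378  0.0824] [-0.3703  0.0772] 0.0185 533 [603. 263.]
wrist [-0.2655 -0.1238] [-0.2486 -0.0971] [-0.257  -0.1104] 0.0145 496 [318. 293.]
```

```bash
python3 -m pendant '{"grip":[0.75,0.75,0.75,0.75,0.75,0.75,0.75],"offset":[[0.1,-0.2,2],[0,0,2],[0,0,2],[0,0,1],[0,0,0.6],[0,0,0],[-0.5,0,0]],"rot":[[0,0,0],[0,0,0],[0,0,0],[0,0,0],[0,0,0],[0,0,0],[0,0,0]]}'
python3 -m pendant '{"grip":[0.75,0.75,0.75,0.75,0.75,0.75,0.75,0.75,0.75,0.75,0.75,0.75,0.75,0.75,0.75,0.75,0.75,0.75,0.75,0.75],"offset":[[-1,0,0],[-1,0,0],[-1,0,0],[-1,0,0],[-1,0,0],[-1,0,0],[-1,0,0],[-1,0,0],[-1,0,0],[-1,0,0],[-1,0,0],[-1,0,0],[-1,0,0],[-1,0,0],[-1,0,0],[-1,0,0],[-1,0,0],[-1,0,0],[-0.6,0,0],[0,0,0]],"rot":[[0,0,0],[0,0,0],[0,0,0],[0,0,0],[0,0,0],[0,0,0],[0,0,0],[0,0,0],[0,0,0],[0,0,0],[0,0,0],[0,0,0],[0,0,0],[0,0,0],[0,0,0],[0,0,0],[0,0,0],[0,0,0],[0,0,0],[0,0,0]]}'
python3 -m pendant '{"grip":[0.75,0.75,0.75,0.75,0.75,0.75,0.75,0.75,0.75,0.75],"offset":[[0.8,0,0],[0.8,0,0],[0,0,-2.5],[0,0,-2.5],[0,0,-2.5],[0,0,0],[0,0,0],[0,0,0],[0,0,0],[0,0,0]],"rot":[[0,0,0],[0,0,0],[0,0,0],[0,0,0],[0,0,0],[0,0,0.112],[0,0,0.112],[0,0,0.112],[0,0,0.112],[0,0,0]]}'
python3 - <<'E'
from h import *
goal(behind((-.09,-.03),0,.030),0,-.007);wcaps()
E
```

```text
clock: 15.55
tcp_pos: [0.402, 0.2495, -0.0065]
tcp_rot: [0.0, 0.351, 0.936, 0.0]
ft_force: [0.8, -0.3, -0.1]
finger_gap: 0.022
grasp_force: 0.0
clock: 17.22
tcp_pos: [0.5429, 0.1264, -0.007]
tcp_rot: [0.0, 0.351, 0.936, 0.0]
ft_force: [-0.2, 0.1, -0.5]
finger_gap: 0.0222
grasp_force: 0.0
clock: 18.05
tcp_pos: [0.5289, 0.1387, 0.068]
tcp_rot: [-0.0, 0.551, 0.834, -0.0]
ft_force: [-0.3, -0.2, -0.7]
finger_gap: 0.0219
grasp_force: 0.0
t 18.05 tcp tray [-0.1232 -0.0479] z 0.068 gap 0.022 turn z -0.005 shift cm [-0.32  1.79  7.5 ]
wrist [-0.296   0.0852] [-0.1777  0.1007] [-0.2368  0.093 ] 0.019 938 [544.  88.]
wrist [-0.2697  0.0325] [-0.2245  0.0472] [-0.2471  0.0398] 0.0143 1159 [466.  63.]
```

```bash
python3 -m pendant '{"grip":[0.75,0.75],"offset":[[2.5,1.8,0],[0,0,0]],"rot":[[0,0,0],[0,0,0]]}'
python3 - <<'E'
from h import *
wcaps();goal(behind((-.088,-.03),0,.030),0,-.007)
E
```

```text
clock: 18.27
tcp_pos: [0.5364, 0.1711, 0.0682]
tcp_rot: [0.0, 0.548, 0.837, 0.001]
ft_force: [0.8, 1.0, -0.0]
finger_gap: 0.022
grasp_force: 0.0
wrist [-0.3188  0.0826] [-0.1742  0.1008] [-0.2465  0.0917] 0.0195 966 [517. 110.]
wrist [-0.27    0.0323] [-0.2244  0.0473] [-0.2472  0.0398] 0.0142 1281 [437. 104.]
t 18.32 tcp tray [-0.1487 -0.029 ] z 0.0679 gap 0.022 turn z 0.004 shift cm [-3.07 -0.11  7.49]
```

```bash
python3 -m pendant '{"grip":[0.75,0.75,0.75,0.75,0.75,0.75,0.75],"offset":[[-3.1,-0.1,0],[0,0,2],[0,0,2],[0,0,2],[0,0,1],[0,0,0.5],[0,0,0]],"rot":[[0,0,0],[0,0,0],[0,0,0],[0,0,0],[0,0,0],[0,0,0],[0,0,0]]}'
python3 -m pendant '{"grip":[0.75,0.75,0.75,0.75,0.75,0.75,0.75,0.75,0.75,0.75,0.75,0.75,0.75,0.75],"offset":[[-0.5,0,0],[-1,0,0],[-1,0,0],[-1,0,0],[-1,0,0],[-1,0,0],[-1,0,0],[-1,0,0],[-1,0,0],[-1,0,0],[-1,0,0],[-1,0,0],[-0.6,0,0],[0,0,0]],"rot":[[0,0,0],[0,0,0],[0,0,0],[0,0,0],[0,0,0],[0,0,0],[0,0,0],[0,0,0],[0,0,0],[0,0,0],[0,0,0],[0,0,0],[0,0,0],[0,0,0]]}'
python3 -m pendant '{"grip":[0.75,0.75,0.75,0.75,0.75,0.75,0.75,0.75,0.75,0.75,0.75,0.75],"offset":[[0.8,0,0],[0.8,0,0],[0,0,-2.5],[0,0,-2.5],[0,0,-2.5],[3.5,0,0],[3.5,0,0],[3.5,0,0],[3.5,0,0],[3.5,0,0],[3.5,0,0],[0,0,0]],"rot":[[0,0,0],[0,0,0],[0,0,0],[0,0,0],[0,0,0],[0,0,0],[0,0,0],[0,0,0],[0,0,0],[0,0,0],[0,0,0],[0,0,0]]}'
python3 - <<'E'
from h import *
caps();wcaps();goal(behind((-.3774,-.0832),13,.034),13,.065)
snap('side','s7.png')
E
```

```text
clock: 18.9
tcp_pos: [0.5473, 0.1389, -0.0075]
tcp_rot: [-0.001, 0.55, 0.835, -0.0]
ft_force: [0.0, -0.5, -0.0]
finger_gap: 0.0221
grasp_force: 0.0
clock: 20.07
tcp_pos: [0.5961, 0.0266, -0.007]
tcp_rot: [0.0, 0.551, 0.835, 0.0]
ft_force: [-0.9, 1.0, 0.5]
finger_gap: 0.0219
grasp_force: 0.0
clock: 21.07
tcp_pos: [0.5028, 0.2409, 0.068]
tcp_rot: [-0.001, 0.547, 0.837, -0.0]
ft_force: [-0.6, 0.2, -0.8]
finger_gap: 0.0222
grasp_force: 0.0
cap [0.024  0.0105] 242 0.0166
cap [-0.3774 -0.0832] 240 0.0154
wrist [-0.3847 -0.1001] [-0.3605 -0.0679] [-0.3726 -0.084 ] 0.0147 1523 [233.  15.]
wrist [-0.3926  0.0739] [-0.1954  0.0977] [-0.294   0.0858] 0.0196 1210 [509. 144.]
wrist [-0.2705  0.032 ] [-0.2237  0.0472] [-0.2471  0.0396] 0.0142 1168 [435. 225.]
t 21.17 tcp tray [-0.2228 -0.0305] z 0.0681 gap 0.022 turn z -0.226 shift cm [19.66 -1.65  0.3 ]
```

View pics/s7.png

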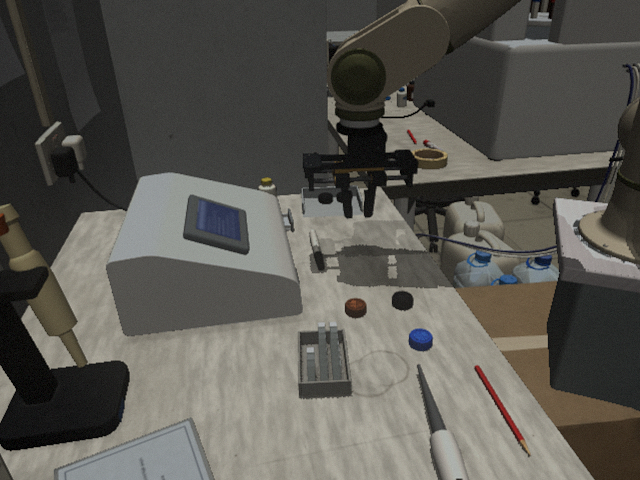

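Side view: A is in the tray at (325,198), C waits at (403,300), and B is hidden behind the fingers. One straight line from C at θ = 11.2° reaches its place in the tray, clear of everything.

```bash
python3 -m pendant '{"grip":[0.75,0.75,0.75,0.75,0.75,0.75,0.75,0.75,0.75],"offset":[[0,0,0],[0,0,0],[3.3,-0.3,0],[3.3,-0.3,0],[3.3,-0.3,0],[3.3,-0.3,0],[3.3,-0.3,0],[3.1,-0.3,0],[0,0,0]],"rot":[[0,0,-0.1],[0,0,-0.095],[0,0,0],[0,0,0],[0,0,0],[0,0,0],[0,0,0],[0,0,0],[0,0,0]]}'
python3 - <<'E'
from h import *
caps();goal(behind((-.3774,-.0832),11.2,.034),11.2,-.007)
E
```

```text
clock: 21.97
tcp_pos: [0.3782, 0.3891, 0.068]
tcp_rot: [-0.0, 0.465, 0.885, 0.0]
ft_force: [0.9, -0.5, 0.4]
finger_gap: 0.0219
grasp_force: 0.0
cap [0.024  0.0106] 245 0.0169
t 22.02 tcp tray [-0.4108 -0.0858] z 0.068 gap 0.022 turn z -0.001 shift cm [ 0.08 -0.39  7.5 ]
```

```bash
python3 - <<'E'
from h import *
s=robot.snapshot('top');P=cloud(s)
t=np.stack([(P[...,:2]-O)@U,(P[...,:2]-O)@V],-1)
m=(P[...,2]>.008)&(P[...,2]<.021)&(np.abs(t[...,1])<.055)&(t[...,0]>-.2)&(t[...,0]<.042)
n,l,st,c=cv2.connectedComponentsWithStats(m.astype(np.uint8))
for i in range(1,n):
    if st[i,4]>20: print(t[l==i].min(0),t[l==i].max(0),st[i,4],c[i])
cv2.imwrite('pics/t8.png',cv2.resize(s['pixels'][140:340,240:520,::-1],None,fx=2.5,fy=2.5))
E
```

```text
[ 0.00797225 -0.00564703] [0.04136488 0.02717518] 245 [465.56734694 190.84489796]
[-0.19999043  0.03631577] [-0.13637197  0.05420648] 253 [364.99209486 212.66007905]
[ 0.01070201 -0.04697027] [ 0.04178733 -0.01458802] 247 [475.66396761 210.27935223]
```

View pics/t8.png

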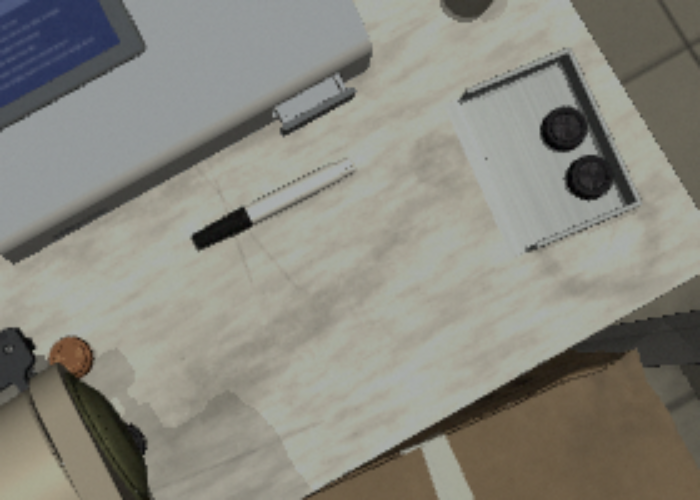

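Caps A (564,128) and B (589,177) are both in the tray at (0.024, 0.011) and (0.026, -0.031), and the pen is unmoved. Now C, 38.6 cm in a straight line.

```bash
python3 -m pendant '{"grip":[0.75,0.75,0.75,0.75,0.75,0.75,0.75,0.75],"offset":[[0.1,-0.4,2],[0,0,2],[0,0,2],[0,0,1],[0,0,0.5],[0,0,0],[-0.5,0,0],[-0.8,0,0]],"rot":[[0,0,0],[0,0,0],[0,0,0],[0,0,0],[0,0,0],[0,0,0],[0,0,0],[0,0,0]]}'
python3 -m pendant '{"grip":[0.75,0.75,0.75,0.75,0.75,0.75,0.75,0.75,0.75,0.75,0.75,0.75,0.75,0.75,0.75,0.75,0.75,0.75,0.75,0.75],"offset":[[-1,0,0],[-1,0,0],[-1,0,0],[-1,0,0],[-1,0,0],[-1,0,0],[-1,0,0],[-1,0,0],[-1,0,0],[-1,0,0],[-1,0,0],[-1,0,0],[-1,0,0],[-1,0,0],[-1,0,0],[-1,0,0],[-1,0,0],[-1,0,0],[-1,0,0],[-1,0,0]],"rot":[[0,0,0],[0,0,0],[0,0,0],[0,0,0],[0,0,0],[0,0,0],[0,0,0],[0,0,0],[0,0,0],[0,0,0],[0,0,0],[0,0,0],[0,0,0],[0,0,0],[0,0,0],[0,0,0],[0,0,0],[0,0,0],[0,0,0],[0,0,0]]}'
python3 - <<'E'
from h import *
goal(behind((-.012,-.0108),11.2,.0205),11.2,-.007)
E
```

```text
clock: 22.73
tcp_pos: [0.3849, 0.3749, -0.006]
tcp_rot: [0.0, 0.466, 0.885, 0.001]
ft_force: [-0.4, -0.2, 0.4]
finger_gap: 0.0221
grasp_force: 0.0
clock: 24.4
tcp_pos: [0.4978, 0.209, -0.007]
tcp_rot: [0.0, 0.466, 0.885, 0.0]
ft_force: [-0.3, 0.3, -0.4]
finger_gap: 0.0224
grasp_force: 0.2
t 24.4 tcp tray [-0.2    -0.0485] z -0.007 gap 0.022 turn z -0.003 shift cm [-17.12   0.04   0.  ]
```

```bash
python3 -m pendant '{"grip":[0.75,0.75,0.75,0.75,0.75,0.75,0.75,0.75,0.75,0.75,0.75,0.75,0.75,0.75,0.75,0.75,0.75,0.75,0.75],"offset":[[-1,0,0],[-1,0,0],[-1,0,0],[-1,0,0],[-1,0,0],[-1,0,0],[-1,0,0],[-1,0,0],[-1,0,0],[-1,0,0],[-1,0,0],[-1,0,0],[-1,0,0],[-1,0,0],[-1,0,0],[-0.8,0,0],[-0.6,0,0],[-0.4,0,0],[0,0,0]],"rot":[[0,0,0],[0,0,0],[0,0,0],[0,0,0],[0,0,0],[0,0,0],[0,0,0],[0,0,0],[0,0,0],[0,0,0],[0,0,0],[0,0,0],[0,0,0],[0,0,0],[0,0,0],[0,0,0],[0,0,0],[0,0,0],[0,0,0]]}'
python3 -m pendant '{"grip":[0.75,0.75,0.75,0.75,0.75,0.75,0.75,0.75,0.75,0.75,0.75,0.75,0.75,0.75,0.75],"offset":[[0.8,0,0],[0.8,0,0],[0,0,-2.5],[0,0,-2.5],[0,0,-2.5],[3.5,0,0],[3.5,0,0],[3.5,0,0],[3.5,0,0],[3.5,0,0],[3.5,0,0],[3.5,0,0],[3.5,0,0],[3.5,0,0],[0,0,0]],"rot":[[0,0,0],[0,0,0],[0,0,0],[0,0,0],[0,0,0],[0,0,0],[0,0,0],[0,0,0],[0,0,0],[0,0,0],[0,0,0],[0,0,0],[0,0,0],[0,0,0],[0,0,0]]}'
python3 - <<'E'
from h import *
caps();s=robot.snapshot('top');P=cloud(s);o=robot.get_obs();print(o['clock'],o['tcp_pos'],np.linalg.norm(o['ft_force']))
t=np.stack([(P[...,:2]-O)@U,(P[...,:2]-O)@V],-1)
m=(P[...,2]>.008)&(P[...,2]<.021)&(np.abs(t[...,1])<.055)&(t[...,0]>-.3)&(t[...,0]<.042)
n,l,st,c=cv2.connectedComponentsWithStats(m.astype(np.uint8))
for i in range(1,n):
    if st[i,4]>20: print(t[l==i].min(0),t[l==i].max(0),st[i,4],np.median(P[l==i][:,2]))
E
```

```text
clock: 25.98
tcp_pos: [0.5927, 0.0707, -0.007]
tcp_rot: [0.0, 0.466, 0.885, 0.0]
ft_force: [-0.5, 0.0, -0.1]
finger_gap: 0.0219
grasp_force: 0.0
clock: 27.23
tcp_pos: [0.4005, 0.3485, 0.068]
tcp_rot: [-0.001, 0.464, 0.886, -0.0]
ft_force: [0.2, -0.6, 0.2]
finger_gap: 0.0224
grasp_force: 0.0
cap [0.0239 0.0105] 246 0.0165
cap [-0.0159 -0.0128] 242 0.0167
27.3333 [0.4035848  0.3453606  0.06800893] 0.5384163957514927
[ 0.00765545 -0.0056065 ] [0.04157565 0.02682322] 244 0.016738397300030357
[-0.27070285  0.03257959] [-0.1365323   0.05447287] 538 0.014154324973177156
[-0.03202199 -0.02843697] [-3.75437422e-05  3.65908155e-03] 244 0.016765018888432986
[ 0.01059971 -0.04696179] [ 0.04158463 -0.01458369] 240 0.016547156042879103
```

All three caps are flat on the tray floor (tops at 16.6 mm) and wholly inside; the arm is clear and the pen has not moved.

```bash
python3 -c "
from cell import robot
print(robot.job_done())"
```

```text
the job is handed in; nothing more can be done
None
```

The job is handed in: at the last camera check all three caps lay flat inside the tray and the pen had not moved, and no bottle or cuvette contact was felt, though I did not re-measure those; no verdict was returned.

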